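Bleed the bench air manifold

TASK

Bleed the air manifold on the bench: unscrew the small round knurled lock nut of its bleed valve counterclockwise as far as it goes, then press the freed pin that stands up through that nut fully down for a moment and let it spring back. Leave the nut unscrewed, and do not press the cap of the hexagonal relief valve on the same manifold.

Things in the scene. Friction and masses are not known exactly. Their poses are not given: they have to be found in the camera images.
- manifold: The air manifold: an aluminium bar 50 x 220 x 34 mm on two dark feet (90 mm long in x, 30 mm wide), fixed to the bench, with hose couplings on both ends and a round gauge (52 mm across, no higher than 45 mm) behind its middle. Origin: centre of its underside, on the bench; x points to the gauge side, y along the bar, z up. Its top face is 40 mm above the bench. Two valves stand upright on it at y = +60 mm and y = -60 mm; which valve is at which place varies.
- nut_centre (a point): The lock nut of the bleed valve: a round brass nut with a knurled (finely ridged) rim, 26 mm across and 14 mm high; this point is its centre, on its vertical axis, 29 mm above the manifold's top face and 69 mm above the bench. Below it is a stem 15 mm thick and, against the bar, a hexagon 22 mm across and 8 mm high. The pin stands up through its middle.
- lock_nut (a joint): Turn of the lock nut in rad: 0 is tight, it grows counterclockwise seen from above and stops at 1.4. It starts between 0 and 0.25, so one grasp and one turn does it; it turns easily (about 0.03 N m), does not rise, and stays where it is left. Below about 0.9 rad it locks the pin.
- valve_pin (a joint): How far the bleed valve's pin is pressed down, in m: 0 is up, 0.006 is fully down. It is a steel pin with a flat round head 12 mm across whose top is 21 mm above the nut's centre (14 mm above the nut's top) when up. With the nut unscrewed it goes straight down on a spring (1.2 N to start, 4.8 N at the bottom) and springs back by itself; with the nut tight it cannot move.
- relief_top (a point): The relief valve, to be left alone: a smooth six-sided brass body 26 mm across flats, 36 mm high, with a broad domed steel cap 20 mm across; this point is the middle of the cap's top, 50 mm above the manifold's top face.
- relief_cap (a joint): How far the relief valve's cap is pressed down, in m: 0 is up, 0.006 fully down; sprung like the pin.

How it is judged:
By the outcome, as a careful person would: the job done as asked, in the order asked, and still so for the second after the job is handed in, with the robot touching nothing.
It also fails if it takes over 38 s, if anything falls off the work surface, if the arm or the gripper's body presses on something with over 40 N, if the wrist force passes 120 N, or if a joint passes its speed limit or range.

ROBOT

A 7-joint arm with a two-finger parallel gripper is mounted at the origin on a cart in front of the work surface, level with it; the furniture and walls round the work are solid. World frame = base frame: x ahead of the robot, y to its left, z up, the work surface at z = 0. Lengths are in m, angles in rad, forces in N, time in s.
With the tool pointing down it reaches from about 0.425 to 0.925 m from the base axis. Payload 6.8 kg.
Tool frame: the origin (TCP) lies at the very end of the fingers, on their centre line; the grasp point (between the pads) lies 19 mm behind it; z points along the fingers, y is the line along which they close (so a half turn about z gives the same grasp; the last joint's range is limited). The gripper opens to 85 mm and grips with 20 to 120 N. Pads are 22 mm wide; open, the fingers measure 114 mm over their backs; the gripper's body (76 mm by 85 mm) begins 54 mm behind the grasp point. The pads swing forward as they close: fully open they stand 13 mm farther back than shut.
Start: joints at [1.046, 0.477, 0.022, 1.555, -0.011, 1.109, -0.083], TCP at [0.273, -0.617, 0.231] pointing down, gripper open.
Joint ranges: [-2.96, 2.96], [-0.34, 2.1], [-1.41, 1.46], [0.24, 2.44], [-1.37, 4.51], [0.17, 1.92], [-2.96, 2.96]. Speed limits (rad/s): [2.39, 2.39, 3.14, 3.14, 3.14, 3.14, 3.14].

INTERFACE

Orientations are given as a rotation vector (axis times angle).
In Python, from bench import r gives the robot as it stands.
- The arm moves only by the tool play_rows, never from a script. Its argument "targets" is text: rows parted by semicolons, each of 5 numbers parted by spaces: the closure, from -1 (fully open) to 1 (shut), then the shift along the tool's x, y, z in m, then the turn about the tool's z in rad. In form: gripper dx dy dz spin; .... A call has 1 to 8 rows; each row is the pose to reach, as a shift and turn from the pose commanded when the call began, along the tool's axes at that moment; what a row does not reach only later rows make up. A row lasts 1/12 s, in which the tool goes at most 41.7 mm and 7.16 degrees, less where a joint would pass 70% of its speed; a pose out of reach is approached as far as the arm can. A call with a gripper value outside its range is refused whole. The fingers move at their own pace and stop on an object; "squeeze" is the grip in N (left out, the last holds). Time passes only in rows, so rows that repeat a pose let the fingers close. It gives the time, the measured TCP pose, the force, the opening and the grip force at its end, in the units of the state.
- r.get_obs(): the state, without advancing time (a new reading comes with each control period).
- r.grab_frame(name): name is "scene" or "top" or "wrist"; returns the picture (480x640x3 uint8, red, green, blue); there is no depth.
- r.camera_info(name): a dict with "fov_y" (degrees; the focal length in pixels is half the picture's height over the tangent of half this angle, whatever the lens; pixels are square), "cx", "cy" (the principal point, pixels), "position" and "rotation" of the camera in the world. Camera axes: x right, y down, z forward; pixel columns grow to the right and rows downward; lengths in m; the calibration is good to about 2 mm. A picture is of the moment at which its call begins: read the wrist's pose just before it. camera_info takes no time and is no camera call; for the wrist camera it gives the pose at the moment of the call.
- r.hand_in(): hands the job in; it is judged then, once.
The state is a dict: "clock": time; "joints": joint angles; "qvel": joint speeds; "tau": joint torques, N m; "tcp_pos": TCP position; "orientation": TCP orientation; "contact_force": force on the tool from outside, world axes, zero at the start; "moment": the same for the moment, N m; "grip_width": finger opening in m; "gripper_force": force on a finger pad.
Only numpy, scipy, OpenCV 4.12 (cv2) and the standard library are available. Lean on these libraries where they do the work, as an engineer would, in place of code of your own. Each camera call takes 0.05 s, during which the arm holds its last target. There are 200 camera calls.

## Working session

There is one attempt and no reset: what is moved stays moved. The work goes in short steps, Python scripts to look and compute and a tool call to move; the robot and the scene stay as the last step left them, time stands still between calls to the robot, and variables do not carry over. Pictures are saved under pics/ and viewed, at most 10 in all, crops included, and the job is handed in when it is done.

Besides the shell and the picture viewer there is one more tool, called after ">>>" by a JSON object that holds its "fn" and its "kwargs", one argument or row to a line. play_rows: Moves the arm, as the interface text tells. Its arguments: {"type":"object","properties":{"targets":{"type":"string"},"squeeze":{"type":"number"}},"required":["targets"]}

```bash
mkdir -p pics
python3 - <<'E'
from bench import r
import cv2,numpy as np
o=r.get_obs();print({k:np.round(v,3) for k,v in o.items()})
for n in("scene","top"):
    c=r.camera_info(n);print(n,c)
    cv2.imwrite(f"pics/{n}0.png",r.grab_frame(n)[:,:,::-1])
E
```

```text
{'clock': np.float64(0.0), 'joints': array([ 1.046,  0.478,  0.022,  1.556, -0.011,  1.109, -0.083]), 'qvel': array([-0.001,  0.001, -0.001,  0.001,  0.001, -0.001,  0.002]), 'tau': array([ 0.0000e+00, -5.9645e+01,  1.6080e+00, -2.8119e+01,  1.2000e-02,
        9.0000e-03,  0.0000e+00]), 'tcp_pos': array([ 0.273, -0.617,  0.23 ]), 'orientation': array([-3.072e+00, -6.500e-01,  1.000e-03]), 'contact_force': array([0.921, 0.089, 0.472]), 'moment': array([-0.004,  0.006,  0.   ]), 'gripper_force': np.float64(0.0), 'grip_width': np.float64(0.086)}
scene {'fov_y': 43.835922355813196, 'cx': 312.6545616811211, 'cy': 236.77419225309694, 'position': array([0.26275039, 0.53105845, 0.68863204]), 'rotation': array([-0.77009988,  2.60409468, -1.05663945])}
top {'fov_y': 50.85068528317052, 'cx': 315.3449155830938, 'cy': 236.21940456719523, 'position': array([0.46188381, 0.05481132, 0.92348177]), 'rotation': array([-2.17660391,  2.1518598 , -0.11411698])}
```

View pics/top0.png

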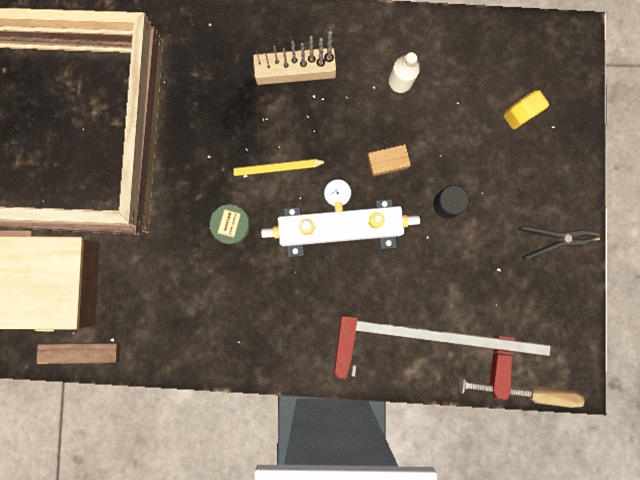

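View pics/scene0.png

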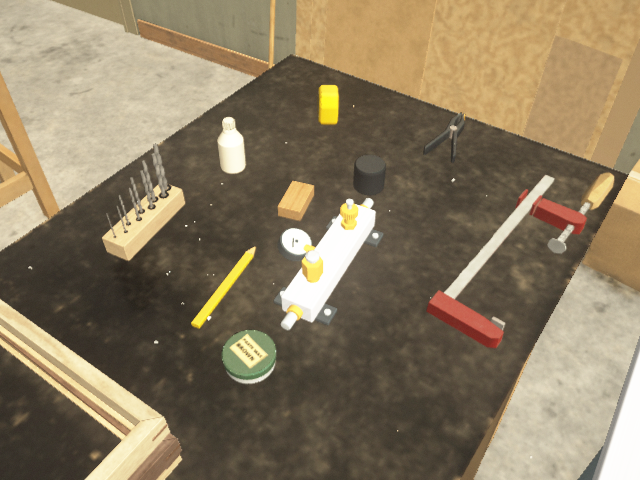

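The top picture shows the manifold with valves near (307,227) and (377,220); the scene picture shows them at (313,265) and (350,212). I'll enlarge both to tell which is which.

Run:
```python
import cv2,numpy as np
a=cv2.imread("pics/top0.png")[170:270,255:425];b=cv2.imread("pics/scene0.png")[185:335,270:400]
a=cv2.resize(a,None,fx=4.2,fy=4.2,interpolation=cv2.INTER_CUBIC)
cv2.imwrite("pics/topc.png",a);cv2.imwrite("pics/scenec.png",cv2.resize(b,None,fx=4,fy=4,interpolation=cv2.INTER_CUBIC))
```

```text
(no output)
```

View pics/scenec.png

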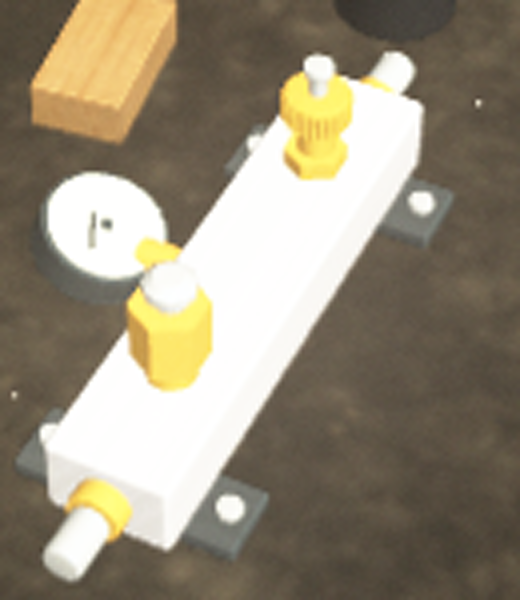

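View pics/topc.png

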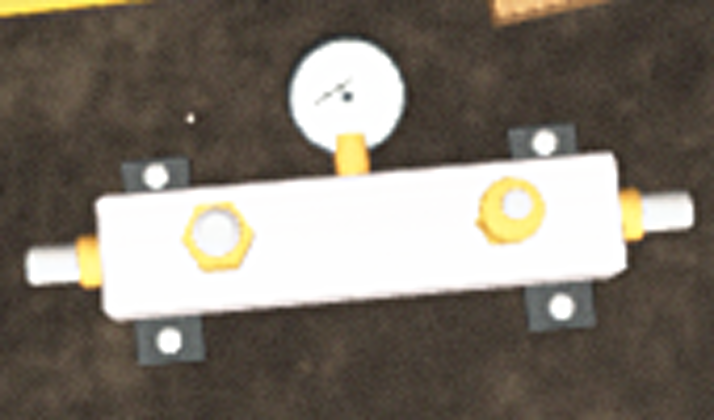

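The bleed valve (round knurled nut, thin pin) is the right one in the top picture: its pin head is at about (378,219), and at (350,201) in the scene. The hexagonal relief valve is at (306,225) and (313,254).

```bash
cat > h.py <<'E'
from bench import r
import numpy as np
from scipy.spatial.transform import Rotation as R
def ray(n,uv,c=None):
    c=c or r.camera_info(n);f=240/np.tan(np.radians(c["fov_y"])/2)
    d=R.from_rotvec(c["rotation"]).apply([(uv[0]-c["cx"])/f,(uv[1]-c["cy"])/f,1]);return np.array(c["position"]),d/np.linalg.norm(d)
def at_z(n,uv,z,c=None):
    p,d=ray(n,uv,c);return p+d*(z-p[2])/d[2]
def tri(rays):
    A=sum(np.eye(3)-np.outer(d,d) for p,d in rays);b=sum((np.eye(3)-np.outer(d,d))@p for p,d in rays);return np.linalg.solve(A,b)
def plan(t):  # shift in tool axes to reach world point t
    o=r.get_obs();M=R.from_rotvec(o["orientation"]);return M.inv().apply(np.array(t)-o["tcp_pos"])
E
python3 - <<'E'
from h import *
np.set_printoptions(precision=4,suppress=True)
for nm,a,b in(("pin",(377.9,218.6),(349.6,200.7)),("relief",(306,225),(313,254))):
    print(nm,at_z("top",a,.09),at_z("scene",b,.09),tri([ray("top",a),ray("scene",b)]))
print("gauge",at_z("top",(337.6,192.4),.045))
print(R.from_rotvec(r.get_obs()["orientation"]).as_matrix())
print(r.camera_info("wrist"))
E
```

```text
pin [ 0.5833 -0.0461  0.09  ] [ 0.585  -0.0475  0.09  ] [ 0.5834 -0.0456  0.0922]
relief [0.5711 0.0736 0.09  ] [0.5718 0.0724 0.09  ] [0.571  0.0736 0.0916]
gauge [0.6358 0.0196 0.045 ]
[[ 0.9144  0.4048 -0.0008]
 [ 0.4048 -0.9144  0.0014]
 [-0.0001 -0.0016 -1.    ]]
{'fov_y': 71.45804459153742, 'cx': 316.63294983054993, 'cy': 240.70792020178607, 'position': array([ 0.3408, -0.588 ,  0.3731]), 'rotation': array([ 2.4219, -1.5759, -0.2358])}
```

The two views agree (pin at about (0.584, -0.0465), z 0.09, and 120 mm from the relief valve), so I'll move over the nut.

>>> {"fn": "play_rows", "kwargs": {
  "targets": "-1 0.01 -0.008 0 0; -1 0.03 -0.023 0 0; -1 0.055 -0.042 0 0; -1 0.08 -0.061 0 0; -1 0.105 -0.081 0 0; -1 0.13 -0.1 0 0; -1 0.155 -0.119 0 0; -1 0.18 -0.138 0 0"
}}

```text
clock: 0.77
tcp_pos: [0.3826, -0.4156, 0.2312]
orientation: [-3.073, -0.651, 0.0]
contact_force: [0.3, 0.1, 0.2]
grip_width: 0.0852
gripper_force: 0.0
```

>>> {"fn": "play_rows", "kwargs": {
  "targets": "-1 0.025 -0.019 0 0; -1 0.05 -0.038 0 0; -1 0.075 -0.058 0 0; -1 0.1 -0.077 0 0; -1 0.125 -0.096 0 0; -1 0.15 -0.115 0 0; -1 0.175 -0.135 0 0; -1 0.2 -0.154 0 0"
}}

```text
clock: 1.43
tcp_pos: [0.5026, -0.1938, 0.2312]
orientation: [-3.073, -0.651, 0.0]
contact_force: [0.8, -0.1, -0.1]
grip_width: 0.0855
gripper_force: 0.0
```

>>> {"fn": "play_rows", "kwargs": {
  "targets": "-1 0.025 -0.019 0 0; -1 0.05 -0.038 0 0; -1 0.075 -0.058 0 0; -1 0.1 -0.077 0 0; -1 0.12 -0.092 0 0; -1 0.135 -0.104 0 0; -1 0.135 -0.104 0 0; -1 0.135 -0.104 0 0"
}}

```text
clock: 2.1
tcp_pos: [0.5835, -0.0446, 0.231]
orientation: [-3.072, -0.655, 0.001]
contact_force: [-0.5, -0.1, 0.2]
grip_width: 0.0853
gripper_force: 0.0
```

Run:
```python
from h import *
import cv2
np.set_printoptions(precision=4,suppress=True)
o=r.get_obs();print(o["joints"],o["tcp_pos"])
c=r.camera_info("wrist");im=r.grab_frame("wrist");cv2.imwrite("pics/w1.png",im[:,:,::-1])
f=240/np.tan(np.radians(c["fov_y"])/2)
def proj(p):
    v=R.from_rotvec(c["rotation"]).inv().apply(np.array(p)-c["position"]);return c["cx"]+f*v[0]/v[2],c["cy"]+f*v[1]/v[2]
print("pred pin",proj([.584,-.0465,.09]),"nut",proj([.584,-.0465,.076]));print(c)
```

```text
[ 0.1773  0.3454 -0.2618  1.7617  0.1008  1.0482 -1.2709] [ 0.5835 -0.0446  0.231 ]
pred pin (np.float64(318.53766305595434), np.float64(228.32400433815326)) nut (np.float64(318.4905571419381), np.float64(224.47362965978976))
{'fov_y': 71.45804459153742, 'cx': 316.63294983054993, 'cy': 240.70792020178607, 'position': array([ 0.6511, -0.0154,  0.3737]), 'rotation': array([ 2.4236, -1.5716, -0.2342])}
```

View pics/w1.png

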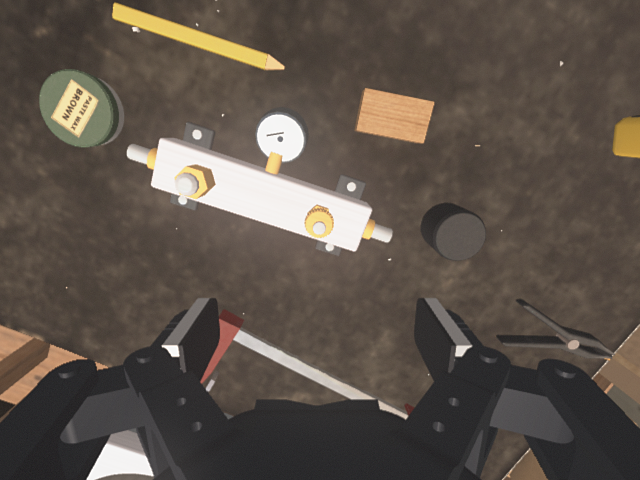

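The pin appears at (319,228), exactly where predicted (318.5,228.3), so the position is confirmed. Descending around the nut.

>>> {"fn": "play_rows", "kwargs": {
  "targets": "-1 0 0.001 0.015 0; -1 0 0.002 0.04 0; -1 0 0.002 0.07 0; -1 0 0.002 0.1 0; -1 0 0.002 0.13 0; -1 0 0.002 0.155 0; -1 0 0.002 0.172 0; -1 0 0.002 0.179 0",
  "squeeze": 25
}}

```text
clock: 2.82
tcp_pos: [0.582, -0.0502, 0.0496]
orientation: [-3.074, -0.647, 0.008]
contact_force: [-0.6, -0.0, -0.3]
grip_width: 0.0851
gripper_force: 0.0
```

>>> {"fn": "play_rows", "kwargs": {
  "targets": "0 0 0 0 0; 0 0 0 0 0; 0.3 0 0 0 0; 0.3 0 0 0 0; 1 0 0 0 0; 1 0 0 0 0; 1 0 0 0 0; 1 0 0 0 0"
}}

```text
clock: 3.48
tcp_pos: [0.5847, -0.0463, 0.0535]
orientation: [-3.071, -0.652, -0.001]
contact_force: [-3.3, 4.6, 4.6]
grip_width: 0.0251
gripper_force: 26.2
```

The nut is gripped (25.1 mm opening, 26 N). Now turning it counterclockwise, which is negative spin because the tool's z points down.

>>> {"fn": "play_rows", "kwargs": {
  "targets": "1 0 0 0 -0.05; 1 0 0 0 -0.15; 1 0 0 0 -0.25; 1 0 0 0 -0.35; 1 0 0 0 -0.45; 1 0 0 0 -0.55; 1 0 0 0 -0.65; 1 0 0 0 -0.75"
}}

```text
clock: 4.15
tcp_pos: [0.5843, -0.0459, 0.0535]
orientation: [-2.615, -1.738, -0.002]
contact_force: [-4.0, 5.5, 5.5]
grip_width: 0.0251
gripper_force: 26.2
```

>>> {"fn": "play_rows", "kwargs": {
  "targets": "1 0 0 0 -0.1; 1 0 0 0 -0.2; 1 0 0 0 -0.3; 1 0 0 0 -0.4; 1 0 0 0 -0.48; 1 0 0 0 -0.55; 1 0 0 0 -0.6; 1 0 0 0 -0.6"
}}

```text
clock: 4.82
tcp_pos: [0.5839, -0.0459, 0.0535]
orientation: [-1.987, -2.431, -0.002]
contact_force: [-7.6, 5.8, 7.6]
grip_width: 0.0248
gripper_force: 26.4
```

Run:
```python
from h import *
o=r.get_obs();print(o["joints"].round(3),o["tcp_pos"].round(4),o["orientation"].round(3),o["contact_force"].round(1),o["moment"].round(3),o["grip_width"])
M=R.from_rotvec(o["orientation"]).as_matrix();print(M.round(3),np.arctan2(M[1,0],M[0,0])-np.arctan2(.4048,.9144))
```

```text
[ 0.395  0.621 -0.56   1.876  0.454  0.775 -0.211] [ 0.5839 -0.0459  0.0535] [-1.987e+00 -2.431e+00 -2.000e-03] [-7.6  5.8  7.6] [1.217 1.143 0.065] 0.024785130295825623
[[-0.199  0.98  -0.001]
 [ 0.98   0.199  0.002]
 [ 0.002 -0.    -1.   ]] 1.3544781428498882
```

>>> {"fn": "play_rows", "kwargs": {
  "targets": "1 0 0 0 -0.05; 1 0 0 0 -0.1; 1 0 0 0 -0.15; 1 0 0 0 -0.15; 1 0 0 0 -0.15"
}}

```text
clock: 5.23
tcp_pos: [0.5839, -0.0465, 0.0532]
orientation: [-1.803, -2.571, -0.001]
contact_force: [-4.7, 5.5, 4.4]
grip_width: 0.0251
gripper_force: 26.3
```

Run:
```python
from h import *
o=r.get_obs();print(o["tcp_pos"].round(4),o["contact_force"].round(1),o["moment"].round(3),o["grip_width"])
M=R.from_rotvec(o["orientation"]).as_matrix();print(np.arctan2(M[1,0],M[0,0])-np.arctan2(.4048,.9144))
```

```text
[ 0.5839 -0.0465  0.0532] [-4.7  5.5  4.4] [ 0.998  0.885 -0.077] 0.025064956620007274
1.5013254564498735
```

>>> {"fn": "play_rows", "kwargs": {
  "targets": "1 0 0 0 -0.05; 1 0 0 0 -0.1; 1 0 0 0 -0.15; 1 0 0 0 -0.15",
  "squeeze": 40
}}

```text
clock: 5.57
tcp_pos: [0.5848, -0.0481, 0.0532]
orientation: [1.606, 2.699, 0.001]
contact_force: [-3.2, 2.3, 5.7]
grip_width: 0.0243
gripper_force: 39.8
```

Run:
```python
from h import *
o=r.get_obs();print(o["joints"].round(2),o["tcp_pos"].round(4),o["contact_force"].round(1),o["moment"].round(3),o["grip_width"])
M=R.from_rotvec(o["orientation"]).as_matrix();print(np.arctan2(M[1,0],M[0,0])-np.arctan2(.4048,.9144))
```

```text
[ 0.45  0.64 -0.63  1.87  0.51  0.8   0.04] [ 0.5848 -0.0481  0.0532] [-3.2  2.3  5.7] [ 0.364  0.581 -0.196] 0.024319984214645554
1.6512994202637175
```

The moment has built to -0.2 N m, so the nut is at its stop and the total turn is well past 1.4 rad. Release and rise.

>>> {"fn": "play_rows", "kwargs": {
  "targets": "-1 0 0 0 0; -1 0 0 0 0; -1 0 0 0 0; -1 0 0 0 0; -1 0 0 -0.01 0; -1 0 0 -0.035 0; -1 0 0 -0.06 0; -1 0 0 -0.08 0"
}}

```text
clock: 6.23
tcp_pos: [0.5851, -0.0482, 0.1345]
orientation: [1.608, 2.698, 0.001]
contact_force: [1.4, -0.5, 0.5]
grip_width: 0.0856
gripper_force: 0.0
```

>>> {"fn": "play_rows", "kwargs": {
  "targets": "-1 0 0 0 0; -1 0 0 0 0; 1 0 0 0 0; 1 0 0 0 0; 1 0 0 0 0; 1 0 0 0 0; 1 0 0 0 0; 1 0 0 0 0",
  "squeeze": 30
}}

```text
clock: 6.9
tcp_pos: [0.5845, -0.0484, 0.1319]
orientation: [-1.608, -2.698, 0.0]
contact_force: [0.3, -0.5, -0.5]
grip_width: 0.0125
gripper_force: 0.0
```

Run:
```python
from h import *
import cv2
np.set_printoptions(precision=4,suppress=True)
o=r.get_obs();print(o["clock"],o["tcp_pos"],o["contact_force"].round(1),o["grip_width"],"shift xy:",plan([.584,-.0465,o["tcp_pos"][2]]))
cv2.imwrite("pics/w2.png",r.grab_frame("wrist")[:,:,::-1])
```

```text
6.9 [ 0.5845 -0.0484  0.1319] [ 0.3 -0.5 -0.5] 0.012461507985537957 shift xy: [0.0019 0.0004 0.    ]
```

View pics/w2.png

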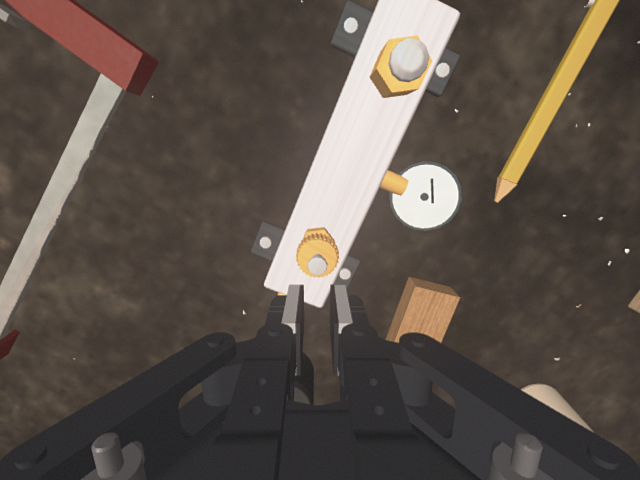

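The picture shows the nut at (318,252) and the pin head at (318,265), on the gripper's centre line; the fingers are still closing. I'll finish closing and come down to just above the pin.

>>> {"fn": "play_rows", "kwargs": {
  "targets": "1 0.002 0 0 0; 1 0.002 0 0 0; 1 0.002 0 0 0; 1 0.002 0 0.01 0; 1 0.002 0 0.02 0; 1 0.002 0 0.03 0; 1 0.002 0 0.035 0; 1 0.002 0 0.035 0"
}}

```text
clock: 7.62
tcp_pos: [0.5824, -0.0468, 0.0952]
orientation: [-1.606, -2.696, 0.002]
contact_force: [-0.5, -0.3, -0.5]
grip_width: -0.0003
gripper_force: 0.0
```

>>> {"fn": "play_rows", "kwargs": {
  "targets": "1 0 0 0 0; 1 0 0 0.003 0; 1 0 0 0.005 0; 1 0 0 0.007 0; 1 0 0 0.009 0; 1 0 0 0.01 0; 1 0 0 0.01 0; 1 0 0 0.01 0"
}}

```text
clock: 8.28
tcp_pos: [0.584, -0.0467, 0.0876]
orientation: [1.608, 2.698, 0.0]
contact_force: [-0.7, -0.1, 2.8]
grip_width: 0.0001
gripper_force: 1.2
```

The pin gives on its spring (2.8 N at about 2.7 mm), so it is free. Pressing on to the bottom.

>>> {"fn": "play_rows", "kwargs": {
  "targets": "1 0 0 0.002 0; 1 0 0 0.003 0; 1 0 0 0.004 0; 1 0 0 0.005 0; 1 0 0 0.005 0; 1 0 0 0.005 0; 1 0 0 0.005 0"
}}

```text
clock: 8.87
tcp_pos: [0.5841, -0.0467, 0.0838]
orientation: [1.608, 2.698, -0.001]
contact_force: [-5.8, -0.9, 16.0]
grip_width: 0.0
gripper_force: 8.1
```

At 16 N (above the spring's 4.8 N) and 6.4 mm of travel, the pin is on its bottom stop. Hold briefly, then release and retreat.

>>> {"fn": "play_rows", "kwargs": {
  "targets": "1 0 0 0 0; 1 0 0 0 0; 1 0 0 -0.004 0; 1 0 0 -0.01 0; 1 0 0 -0.03 0; 1 0 0 -0.06 0; 1 0 0 -0.09 0; 1 0 0 -0.12 0"
}}

```text
clock: 9.53
tcp_pos: [0.583, -0.0466, 0.203]
orientation: [-1.607, -2.698, 0.001]
contact_force: [1.1, -0.1, -0.2]
grip_width: 0.0003
gripper_force: 0.0
```

>>> {"fn": "play_rows", "kwargs": {
  "targets": "1 -0.01 0 -0.01 0; 1 -0.03 0 -0.01 0; 1 -0.05 0 -0.01 0; 1 -0.06 0 -0.01 0; 1 -0.06 0 -0.01 0; 1 -0.06 0 -0.01 0"
}}

```text
clock: 10.03
tcp_pos: [0.6117, -0.0994, 0.2113]
orientation: [-1.608, -2.696, 0.0]
contact_force: [-0.2, 0.6, -0.1]
grip_width: -0.0002
gripper_force: 0.0
```

Run:
```python
from h import *
import cv2
o=r.get_obs();print(o["clock"],o["tcp_pos"].round(3),o["contact_force"].round(1))
w=r.grab_frame("wrist")[:,:,::-1];s=r.grab_frame("scene")[185:335,270:400,::-1]
cv2.imwrite("pics/end.png",np.hstack([cv2.resize(w,(480,360)),cv2.resize(s,(312,360),interpolation=cv2.INTER_CUBIC)]))
```

```text
10.0333 [ 0.612 -0.099  0.211] [-0.2  0.6 -0.1]
```

View pics/end.png

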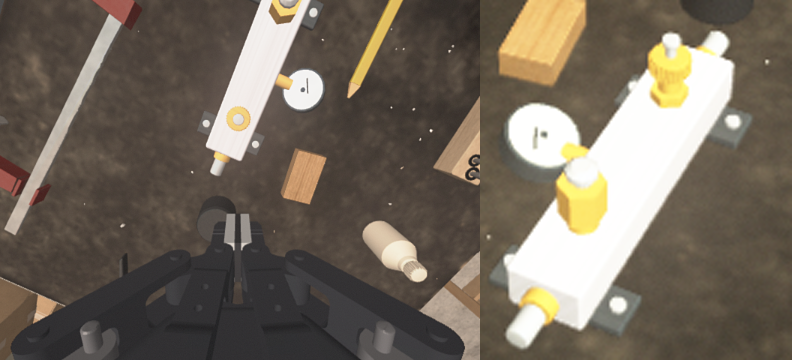

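The pin stands up again (671,42 in the right half), the relief cap is untouched (581,172) and the gripper is clear.

```bash
python3 -c "
from bench import r
print(r.hand_in())"
```

```text
the job is handed in; nothing more can be done
None
```

I turned the lock nut counterclockwise to its stop, pressed the bleed pin fully down (about 6 mm, 16 N) and let it spring back, leaving the relief valve untouched; the job was handed in at about 10 s, and no verdict was returned.

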